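# Unlatch a tool case by its flush T-handle

### The job

Open the tool case on the bench: press the round release button gently down until the flush T-handle pops out, turn the popped-out handle clockwise until you feel it come up against its stop, without forcing it there, then raise the lid by its pull until its front edge stands about 60 mm up and let go so that it stays open. Leave the things around the case where they are.

Things in the scene. Friction and masses are not known exactly. Their poses are not given: they have to be found in the camera images.
- case: Grey steel tool case, fixed to the bench, 280 (x) x 360 (y) x 112 mm high. Origin: centre of its underside, on the bench. Its x axis points from the front edge to the hinge edge, y to the left along the front edge, z up. The front 88 mm of its top is a fixed deck that carries the T-handle's housing; the hinged lid lies behind it.
- housing_top (a point): On the T-handle's axis, level with the top of the black housing block (79 mm along x, 183 along y, reaching 58 mm right and 125 mm left of the axis), 35 mm above the deck and 147 mm above the bench; fixed. Its slot leaves the bar 1.5 mm either side. With the handle popped out, its bar's underside is 6 mm above this level, its top 24 mm above.
- button_top (a point): Middle of the top face of the round steel release button, 24 mm across, standing 24 mm proud of the housing, beyond the left end of the bar: 105 mm to the left (+y of the case) of the handle's axis. It travels 7 mm straight down against a spring (about 1 N at first, 3 N fully down) to a hard end; the catch lets go some 5 mm down.
- button: The release button itself; origin 24 mm below its top face. More than 30 N on it is too much.
- handle_grip (a point): On the turning axis of the steel T-handle, middle of the top face of its bar; moves with it. x across the bar, y along it, z up. Bar 92 mm long, 16 wide, 18 high; latched, it lies along the case's y axis, flush in its housing's slot (no room for fingers). The axis stands 45 mm behind the case's front edge.
- handle (a joint): How far the T-handle has popped out, m: 0 flush and caught, 0.024 fully out, where a light spring (about 4 N) holds it. It springs out by itself once the button is nearly down. It can turn only when out by 18 mm or more.
- latch (a joint): Turn of the T-handle, rad: 0 latched, grows clockwise seen from above, stays where left (friction about 0.05 N m). The lid comes free at about 0.87 rad. A rigid stop ends the turn between 0.97 and 1.4 rad, differently each time since it is adjusted and hidden: turn until it is felt.
- strike: The rigid stop, hidden under the housing; origin: on the handle's axis, at the deck. The steel tongue (62 mm from the axis, 10 wide, 6 high) that holds the lid's front edge down and turns with the T-handle meets it 30 mm from the axis. More than 20 N on it, by turning on against it (about 0.6 N m at the handle), is too much.
- lid (a joint): Opening angle of the lid, rad: 0 closed, grows as the front edge rises, up to 1.0. Gas struts carry most of its weight and the stiff hinge keeps it where it is left; unlatched, it needs about 2 to 4 N upward at the pull.
- lid_hinge (a point): Middle of the lid's hinge line at the case's rear (+x) edge, 100 mm above the bench; the line runs along the case's y axis.
- lid_front (a point): Middle of the upper front edge of the lid (a 12 mm plate), 191 mm before the hinge line, 44 mm behind the handle's axis.
- pull (a point): Middle of the round steel bar of the lid's pull: 12 mm thick, 110 mm long along the case's y axis, on two end posts, its centre line 34 mm above the lid's top, 45 mm behind the lid's front edge, 146 mm before the hinge line. Moves with the lid.
- tumbler: Bystander: white travel cup, 78 mm across, 158 mm tall, standing left of the case. Origin: centre of its foot.
- eraser: Bystander: white eraser 55 x 22 x 12 mm lying right of the case. Origin: centre of its underside.
- square: Bystander: aluminium carpenter's square, about 150 x 120 mm, up to 16 mm high, lying right of the case. Origin: on the bench, near its middle.

How it is judged:
By the outcome, as a careful person would: the job done as asked, in the order asked, and still so for the second after the job is handed in, with the robot touching nothing.
It also fails if it takes over 67 s, if anything falls off the work surface, if the arm or the gripper's body presses on something with over 40 N, if the wrist force passes 120 N, or if a joint passes its speed limit or range.

### The arm

A 6-joint arm with a two-finger parallel gripper is mounted at the origin on the work surface. World frame = base frame: x ahead of the robot, y to its left, z up, the work surface at z = 0. Lengths are in m, angles in rad, forces in N, time in s.
With the tool pointing down it reaches from about 0.25 to 0.775 m from the base axis. Payload 4 kg.
Tool frame: the origin (TCP) lies on the centre line of the jaws, within the pads' length; the fingertips stand 17 mm ahead of it and the grasp point (between the pads) lies 2 mm behind it; z points along the fingers, y is the line along which they close (so a half turn about z gives the same grasp; the last joint's range is limited). The gripper opens to 94 mm and grips with 3 to 60 N. Pads are 16 mm wide; open, the fingers measure 119 mm over their backs; the gripper's body (75 mm by 177 mm) begins 78 mm behind the grasp point.
Start: joints at [-1.246, 0.087, 1.371, -0, 1.684, -0.103], TCP at [0.228, -0.5, 0.223] pointing down, gripper open.
Joint ranges: [-3.1, 3.1], [-0.76, 2.03], [0.27, 2.55], [-1.08, 4.22], [0.17, 2.65], [-2.57, 2.57]. Speed limits (rad/s): [2.79, 2.79, 3.14, 3.14, 3.14, 3.14].

### API

Orientations are given as [roll, pitch, yaw] about the fixed x, y, z axes, in that order (R = Rz(yaw) Ry(pitch) Rx(roll)).
In Python, from bench import robot gives the robot as it stands.
- The arm moves only by the tool servo_tool, never from a script. Its argument "plan" is a list of rows, each a list of 7 numbers: the shift along the tool's x, y, z normalised to -1 to 1, where 1 is 0.1 m, then the turn, a rotation vector about the tool's x, y, z normalised to -1 to 1, where 1 is pi/2 rad, then the finger opening in mm, from 0 to 94. In form: [[x, y, z, ax, ay, az, gripper], ...]. A call has 1 to 12 rows; each row is the pose to reach, as a shift and turn from the pose commanded when the call began, along the tool's axes at that moment; what a row does not reach only later rows make up. A row lasts 1/12 s, in which the tool goes at most 41.7 mm and 7.16 degrees, less where a joint would pass 70% of its speed; a pose out of reach is approached as far as the arm can. A call with a number of a shift or a turn outside -1 to 1 is refused whole. A call with a gripper value outside its range is refused whole. The fingers move at their own pace and stop on an object; the grip force is fixed at half the most. Time passes only in rows, so rows that repeat a pose let the fingers close. It gives the time, the measured TCP pose, the force, the opening and the grip force at its end, in the units of the state.
- robot.get_obs(): the state, without advancing time (a new reading comes with each control period).
- robot.snapshot(name): name is "scene" or "top"; returns the picture (384x512x3 uint8, red, green, blue); there is no depth.
- robot.camera_params(name): a dict with "camera_matrix" (3x3 intrinsics, pixels), "rvec" (rotation vector, rad) and "tvec" (3), from world to camera coordinates, as OpenCV has them. Camera axes: x right, y down, z forward; pixel columns grow to the right and rows downward; lengths in m; the calibration is good to about 2 mm. A picture is of the moment at which its call begins. camera_params takes no time and is no camera call.
- robot.close_job(): hands the job in; it is judged then, once.
Trained networks look in the newest picture that a camera, given by its name, has taken for a name from the list of things; names that differ only in an ending like _2 or _b are one class to them, and where a whole thing is asked for, a point or a joint stands for the part that bears it (a point fixed in the world has none). Each returns a list of dicts, best first, with "conf" (0 to 1); they miss things now and then, are a little off and sometimes report something else, mostly with a low value. They report only what shows in the picture. A call takes as long as a camera call.
- robot.find_in(thing, camera): "extent" ([centre column, centre row, width, height] in pixels, round what is visible of it).
The state is a dict: "time": time; "joint_positions": joint angles; "qvel": joint speeds; "joint_torque": joint torques, N m; "tool_pos": TCP position; "ee_rot": TCP orientation; "wrist_force": force on the tool from outside, world axes, zero at the start; "wrist_torque": the same for the moment, N m; "width": finger opening in m; "finger_force": force on a finger pad.
Only numpy, scipy, OpenCV 4.12 (cv2) and the standard library are available. Lean on these libraries where they do the work, as an engineer would, in place of code of your own. Each camera call takes 0.05 s, during which the arm holds its last target. There are 200 camera calls.

## Working session

There is one attempt and no reset: what is moved stays moved. The work goes in short steps, Python scripts to look and compute and a tool call to move; the robot and the scene stay as the last step left them, time stands still between calls to the robot, and variables do not carry over. Pictures are saved under pics/ and viewed, at most 10 in all, crops included, and the job is handed in when it is done.

Besides the shell and the picture viewer there is one more tool, called after "Request:" as a command line: name --pt "numbers of a row" for each row, then --argument value for the rest. servo_tool: Moves the arm, as the interface text tells. Scaled input: -1 to 1 covers 0.1 m each way for a shift and pi/2 rad each way for a turn. Its arguments: {"type":"object","properties":{"plan":{"type":"array","items":{"type":"array","items":{"type":"number"}}}},"required":["plan"]}

```bash
mkdir -p pics
cat > h.py <<'E'
import numpy as np, cv2
from bench import robot
def cam(n):
    p=robot.camera_params(n); K=np.array(p["camera_matrix"]);R=cv2.Rodrigues(np.array(p["rvec"],float))[0];t=np.array(p["tvec"],float).ravel();return K,R,t
def ray(n,u,v):
    K,R,t=cam(n); d=R.T@np.linalg.solve(K,[u,v,1]); return -R.T@t,d
def at_z(n,u,v,z):
    o,d=ray(n,u,v); return o+d*(z-o[2])/d[2]
def proj(n,P):
    K,R,t=cam(n); q=(R@np.atleast_2d(P).T).T+t; q=q@K.T; return q[:,:2]/q[:,2:]
def snap(n,f):
    im=np.array(robot.snapshot(n)); cv2.imwrite(f"pics/{f}.png",im[:,:,::-1]); return im
E
python3 - <<'E'
from h import *
for n in("scene","top"):
    im=snap(n,n+"0"); o,_=ray(n,0,0); print(n,o.round(3))
    for t in("case","button","handle","pull","lid","tumbler","eraser","square"):
        r=robot.find_in(t,n); print(t,[(np.round(x["extent"]).tolist(),round(x["conf"],2)) for x in r[:2]])
E
python3 -c "
import cv2,numpy as np
a=cv2.imread('pics/scene0.png');b=cv2.imread('pics/top0.png')
cv2.imwrite('pics/t.png',cv2.resize(b,(800,600)));"
```

```text
scene [1.254 0.378 0.733]
case [([276.0, 243.0, 206.0, 169.0], 0.8)]
button [([339.0, 190.0, 11.0, 15.0], 0.71), ([301.0, 184.0, 37.0, 28.0], 0.5)]
handle [([301.0, 179.0, 34.0, 21.0], 0.71)]
pull [([267.0, 236.0, 190.0, 125.0], 0.65)]
lid [([267.0, 236.0, 190.0, 124.0], 0.79)]
tumbler [([406.0, 262.0, 49.0, 80.0], 0.64)]
eraser []
square [([183.0, 190.0, 56.0, 39.0], 0.87)]
top [0.381 0.044 1.15 ]
case [([231.0, 173.0, 167.0, 137.0], 0.65)]
button [([181.0, 201.0, 11.0, 14.0], 0.69)]
handle [([227.0, 206.0, 42.0, 12.0], 0.67)]
pull [([233.0, 152.0, 161.0, 90.0], 0.73)]
lid [([232.0, 153.0, 160.0, 92.0], 0.77)]
tumbler [([117.0, 171.0, 48.0, 38.0], 0.72), ([234.0, 149.0, 163.0, 90.0], 0.36)]
eraser [([322.0, 246.0, 14.0, 20.0], 0.68), ([180.0, 201.0, 15.0, 15.0], 0.41)]
square [([366.0, 209.0, 44.0, 67.0], 0.97)]
```

View pics/top0.png

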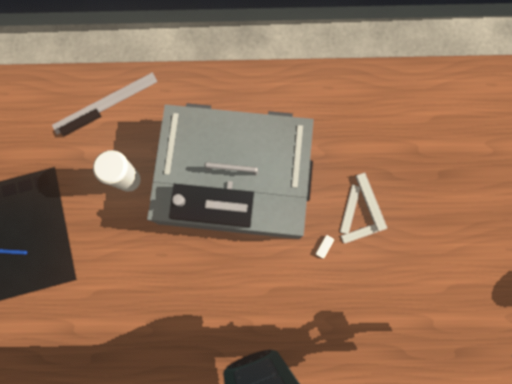

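View pics/scene0.png

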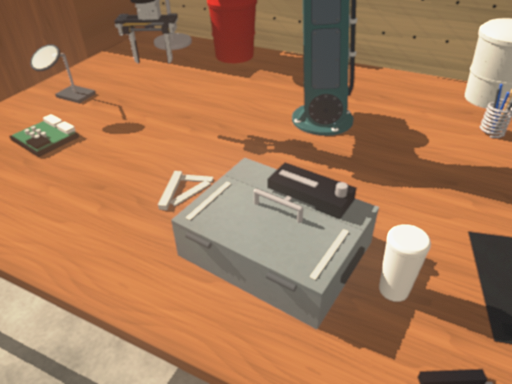

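The top picture shows the case with its front toward the robot. The button is at (179,201), the handle bar at (227,206) and the pull at (232,168). The tumbler is to the left, the eraser and square to the right. Next I fit the case pose from these features.

```bash
cat > fit.py <<'E'
from h import *
from scipy.optimize import least_squares
im=cv2.imread('pics/top0.png'); g=cv2.cvtColor(im,cv2.COLOR_BGR2GRAY)
m=((g<45)).astype(np.uint8); m[:170]=0;m[240:]=0;m[:,:160]=0;m[:,265:]=0
m=cv2.morphologyEx(m,cv2.MORPH_OPEN,np.ones((3,3)))
n,l,s,c=cv2.connectedComponentsWithStats(m); i=1+np.argmax(s[1:,4]); print(s[i])
hull=cv2.convexHull(np.argwhere(l==i)[:,::-1].astype(np.int32)); hm=cv2.fillConvexPoly(np.zeros_like(g),hull,255)
br=((g>90)&(cv2.erode(hm,np.ones((3,3)))>0)).astype(np.uint8)
n,l,s,c=cv2.connectedComponentsWithStats(br)
for k in range(1,n): print(s[k],c[k].round(1))
rect=cv2.boxPoints(cv2.minAreaRect(hull)); print(rect.round(1))
# pull bar
print(at_z("top",179,201,.171),at_z("top",227,206,.147))
pts=[("top",[179.3,200.7],[0,.105,.171]),("top",[226.5,206],[0,0,.147]),("top",[231.5,168],[.089,0,.146]),
("scene",[341,186],[0,.105,.171]),("scene",[298.5,179.5],[0,0,.147])]
def T(p,P): c,s=np.cos(p[2]),np.sin(p[2]); return np.array([p[0]+c*P[0]-s*P[1],p[1]+s*P[0]+c*P[1],P[2]])
f=lambda p:np.concatenate([proj(n,T(p,P))[0]-u for n,u,P in pts])
r=least_squares(f,[.35,.07,0],loss='soft_l1'); print(r.x,f(r.x).round(1))
b=cv2.resize(im[90:250,130:330],None,fx=4,fy=4,interpolation=cv2.INTER_CUBIC)
for P in [[0,.105,.171],[0,0,.147],[.089,0,.146],[.089,.055,.146],[.089,-.055,.146]]+[[a,y,.147] for a in(-.0395,.0395) for y in(-.058,.125)]+[[a,y,.112] for a in(-.045,.235) for y in(-.18,.18)]:
    u=proj("top",T(r.x,P))[0]; q=((u-[130,90]+.5)*4).astype(int); cv2.circle(b,tuple(map(int,q)),3,(0,0,255),1)
cv2.imwrite('pics/ov.png',b[:600])
E
python3 fit.py
```

```text
Traceback (most recent call last):
  File "fit.py", line 6, in <module>
    n,l,s,c=cv2.connectedComponentsWithStats(m); i=1+np.argmax(s[1:,4]); print(s[i])
                                                     ~~~~~~~~~^^^^^^^^^
ValueError: attempt to get argmax of an empty sequence
```

```bash
python3 -c "
import cv2;g=cv2.cvtColor(cv2.imread('pics/top0.png'),6);print(g[195:215:4,165:260:6])"; sed -i 's/g<45/g<65/' fit.py; python3 fit.py
```

```text
[[ 87  72 169  68  50  50  49  50  50  52  51  52  53  54  54 146]
 [ 86  73 185 181  49  49  48  85  62  52  51  52  52  53  54 152]
 [ 87  52 179 146  49  48  48 181 187 185 176 154 135  96  53 152]
 [ 87  48  51  49  48  49  49 149 168 182 185 187 184 185  56 152]
 [ 88  48  47  48  47  47  47  48  47  49  57  80 106 135  53 153]]
[ 169  185   84   42 2173]
[172 194  14  12 132] [178.5 199.6]
[205 200  43  13 385] [226.  205.7]
[[168.4 219.1]
 [171.8 183.9]
 [252.3 191.6]
 [249.  226.8]]
[0.53319751 0.21518658 0.171     ] [0.52392807 0.11189493 0.147     ]
[ 0.52314389  0.11370096 -0.12913788] [-1.5 -1.2 -0.3  0.4 -0.3 -0.2 -0.2 -1.7 -1.5 -2.3]
```

View pics/ov.png

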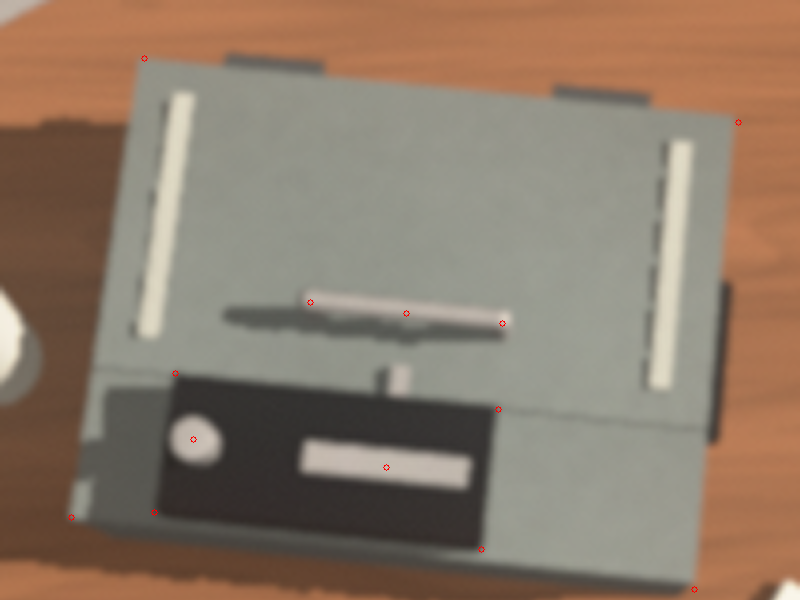

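The overlay fits to within a few pixels: button (178.5,199.6), housing corners close, with the yaw slightly too large. I refit with the corners added and work out the move to the button.

```bash
cat >> fit.py <<'E'
cr=lambda x,y:[x/4+130-.4,y/4+90-.4]
w=[]
H=[(177,375),(496,407),(483,548),(155,517)];HP=[(.0395,.125),(.0395,-.058),(-.0395,-.058),(-.0395,.125)]
C=[(138,58),(735,115),(695,580),(70,515)];CP=[(.235,.18),(.235,-.18),(-.045,-.18),(-.045,.18)]
pts=[("top",cr(196,439),[0,.105,.171]),("top",cr(386,464),[0,0,.147]),("top",cr(407,308),[.089,0,.146])]
pts+=[("top",cr(*a),[*b,.147]) for a,b in zip(H,HP)]+[("top",cr(*a),[*b,.112]) for a,b in zip(C,CP)]
r=least_squares(f,r.x,loss='soft_l1'); print("pose",r.x.round(4)); print(f(r.x).reshape(-1,2).round(1).tolist())
np.save('pose.npy',r.x)
for P in ([0,.105,.171],[0,0,.171],[.089,0,.146]): print(T(r.x,P).round(4))
o=robot.get_obs(); print({k:np.round(o[k],3).tolist() for k in("time","tool_pos","ee_rot","wrist_force","width")})
E
python3 fit.py|tail -6
cat > go.py <<'E'
# usage: go.py x y z yaw : shift/turn in tool units to reach world pose, tool down, from measured pose
from h import *; import sys
from scipy.spatial.transform import Rotation as Ro
o=robot.get_obs(); R=Ro.from_euler('xyz',o["ee_rot"])
x,y,z,yaw=map(float,sys.argv[1:5]); roll=float(np.pi)
d=R.inv().apply(np.array([x,y,z])-o["tool_pos"])/.1
ro=(R.inv()*Ro.from_euler('xyz',[roll,0,yaw])).as_rotvec()/(np.pi/2)
print("t",o["time"],"pos",np.round(o["tool_pos"],4),np.round(o["ee_rot"],3),"shift",d.round(3),"turn",ro.round(3))
E
```

```text
pose [ 0.5246  0.1134 -0.117 ]
[[-0.7, 0.0], [0.2, 0.1], [-0.5, 0.5], [-0.5, -0.4], [0.4, -0.4], [-0.0, -0.7], [0.2, -1.2], [0.3, 0.3], [-0.2, 0.1], [0.3, 0.6], [0.4, 1.0]]
[0.5369 0.2177 0.171 ]
[0.5246 0.1134 0.171 ]
[0.613 0.103 0.146]
{'time': 0.9, 'tool_pos': [0.228, -0.5, 0.223], 'ee_rot': [3.141, 0.0, 0.428], 'wrist_force': [-0.443, 0.207, -0.566], 'width': 0.094}
```

Request:
servo_tool --pt "0.1 -0.1 -0.2 0 0 0 0" --pt "0.4 -0.36 -0.4 0 0 0 0" --pt "0.7 -0.63 -0.4 0 0 0 0" --pt "1 -0.9 -0.4 0 0 0 0"

```text
time: 1.23
tool_pos: [0.2824, -0.3767, 0.2642]
ee_rot: [3.138, -0.001, 0.426]
wrist_force: [0.7, 0.0, 1.1]
width: 0.0706
finger_force: 0.0
```

Request:
servo_tool --pt "0.3 -0.27 0 0 0 0 0" --pt "0.6 -0.54 0 0 0 0 0" --pt "0.8 -0.72 0 0 0 0 0" --pt "1 -0.9 0 0 0 0 0"

```text
time: 1.57
tool_pos: [0.3359, -0.2518, 0.2629]
ee_rot: [3.14, -0.0, 0.429]
wrist_force: [0.3, -1.0, 0.1]
width: 0.0436
finger_force: 0.0
```

Request:
servo_tool --pt "0.3 -0.27 0 0 0 0 0" --pt "0.6 -0.54 0 0 0 0 0" --pt "0.8 -0.72 0 0 0 0 0" --pt "1 -0.9 0 0 0 0 0"

```text
time: 1.9
tool_pos: [0.3895, -0.1285, 0.2628]
ee_rot: [3.141, -0.001, 0.429]
wrist_force: [0.4, -0.8, -0.1]
width: 0.0174
finger_force: 0.0
```

Request:
servo_tool --pt "0.3 -0.27 0 0 0 0 0" --pt "0.6 -0.54 0 0 0 0 0" --pt "0.8 -0.72 0 0 0 0 0" --pt "1 -0.9 0 0 0 0 0"

```text
time: 2.23
tool_pos: [0.4431, -0.0049, 0.2627]
ee_rot: [3.141, -0.0, 0.429]
wrist_force: [0.4, -0.3, 0.3]
width: 0.0003
finger_force: 0.0
```

Request:
servo_tool --pt "0.3 -0.27 0 0 0 0 0" --pt "0.6 -0.54 0 0 0 0 0" --pt "0.8 -0.72 0 0 0 0 0" --pt "1 -0.9 0 0 0 0 0" --pt "1 -0.9 0 0 0 0 0" --pt "1 -0.9 0 0 0 0 0"

```text
time: 2.73
tool_pos: [0.4964, 0.1173, 0.262]
ee_rot: [3.141, 0.001, 0.43]
wrist_force: [-0.8, -0.0, 0.2]
width: 0.0005
finger_force: 0.0
```

```bash
python3 go.py .5369 .2177 .2 1.454
```

```text
t 2.7333 pos [0.4964 0.1173 0.262 ] [3.141e+00 1.000e-03 4.300e-01] shift [ 0.788 -0.744  0.619] turn [-0.     0.001 -0.652]
```

Request:
servo_tool --pt "0.26 -0.25 0.1 0 0 -0.07 0" --pt "0.52 -0.5 0.2 0 0 -0.14 0" --pt "0.79 -0.745 0.3 0 0 -0.21 0" --pt "0.79 -0.745 0.45 0 0 -0.28 0" --pt "0.79 -0.745 0.6 0 0 -0.35 0" --pt "0.79 -0.745 0.62 0 0 -0.42 0" --pt "0.79 -0.745 0.62 0 0 -0.49 0" --pt "0.79 -0.745 0.62 0 0 -0.56 0" --pt "0.79 -0.745 0.62 0 0 -0.62 0" --pt "0.79 -0.745 0.62 0 0 -0.652 0" --pt "0.79 -0.745 0.62 0 0 -0.652 0" --pt "0.79 -0.745 0.62 0 0 -0.652 0"

```text
time: 3.73
tool_pos: [0.5375, 0.2157, 0.2008]
ee_rot: [3.141, 0.0, 1.449]
wrist_force: [0.5, -0.9, -1.2]
width: 0.0004
finger_force: 0.0
```

```bash
python3 go.py .5369 .2177 .188 1.454
python3 - <<'E'
from h import *
a=snap("scene","s1"); b=snap("top","t1")
c=[cv2.resize(a[130:250,260:410],(600,480),interpolation=3),]
cv2.imwrite("pics/c1.png",c[0][:,:,::-1])
E
```

```text
t 3.7333 pos [0.5375 0.2157 0.2008] [3.141 0.    1.449] shift [ 0.02  -0.008  0.128] turn [ 0.     0.    -0.003]
```

View pics/c1.png

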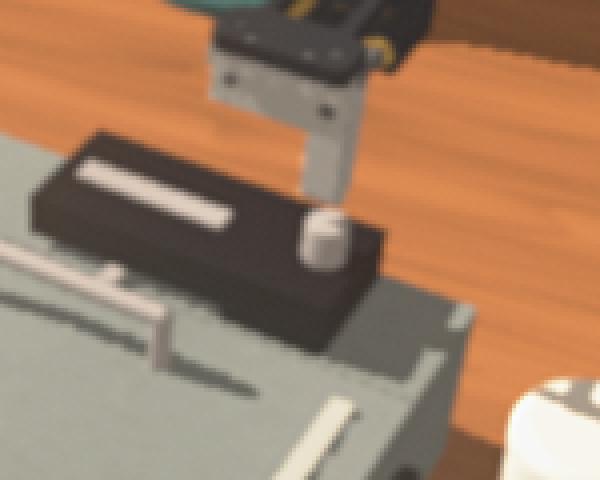

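The crop shows the closed fingertips directly over the button, with the handle still flush. I press gently.

Request:
servo_tool --pt "0.015 0 0.04 0 0 0 0" --pt "0.015 0 0.08 0 0 0 0" --pt "0.015 0 0.11 0 0 0 0" --pt "0.015 0 0.13 0 0 0 0" --pt "0.015 0 0.145 0 0 0 0" --pt "0.015 0 0.16 0 0 0 0" --pt "0.015 0 0.17 0 0 0 0" --pt "0.015 0 0.17 0 0 0 0"

```text
time: 4.5
tool_pos: [0.5374, 0.2185, 0.1837]
ee_rot: [3.142, 0.0, 1.452]
wrist_force: [0.1, -0.5, 1.7]
width: 0.0003
finger_force: 0.9
```

Request:
servo_tool --pt "0 0 0.005 0 0 0 0" --pt "0 0 0.01 0 0 0 0" --pt "0 0 0.01 0 0 0 0" --pt "0 0 0.01 0 0 0 0"

```text
time: 4.83
tool_pos: [0.5374, 0.2185, 0.1823]
ee_rot: [-3.141, 0.0, 1.452]
wrist_force: [-1.8, 0.4, 3.5]
width: 0.0007
finger_force: 1.1
```

Run:
```python
from h import *
a=snap("scene","s2")
print(robot.find_in("handle","scene")[:1], robot.get_obs()["wrist_force"])
cv2.imwrite("pics/c2.png",cv2.resize(a[130:250,260:410],(600,480),interpolation=3)[:,:,::-1])
```

```text
[{'extent': [299.9, 176.3, 39.0, 25.4], 'conf': 0.95}] [-2.03182922 -1.0788373   0.85833931]
```

View pics/c2.png

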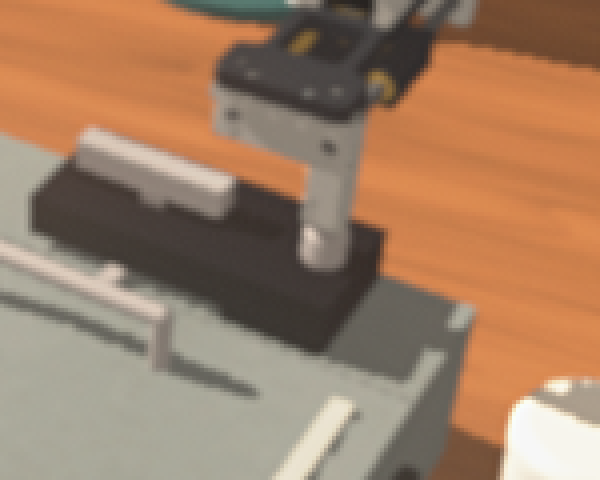

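The handle has popped out: its bar stands proud at crop (155,170). Lift and move over it.

Request:
servo_tool --pt "0 0 -0.2 0 0 0 0" --pt "0 0 -0.4 0 0 0 0" --pt "-0.3 0 -0.45 0 0 0 50" --pt "-0.65 0 -0.45 0 0 0 50" --pt "-1 0 -0.45 0 0 0 50" --pt "-1 0 -0.45 0 0 0 50" --pt "-1 0 -0.45 0 0 0 50" --pt "-1 0 -0.45 0 0 0 50"

```text
time: 5.6
tool_pos: [0.5259, 0.1195, 0.2271]
ee_rot: [3.142, -0.001, 1.452]
wrist_force: [0.7, 0.2, -0.4]
width: 0.0367
finger_force: 0.0
```

```bash
python3 go.py .5246 .1134 .168 1.454
python3 - <<'E'
from h import *
b=snap("top","t2"); print(robot.find_in("handle","top")[:1])
cv2.imwrite("pics/c3.png",cv2.resize(b[150:250,150:290],(700,500),interpolation=3)[:,:,::-1])
E
```

```text
t 5.6 pos [0.5259 0.1195 0.2271] [ 3.142e+00 -1.000e-03  1.452e+00] shift [-0.062 -0.006  0.591] turn [ 0.    -0.    -0.002]
[]
```

Request:
servo_tool --pt "-0.062 0 0 0 0 0 50" --pt "-0.062 -0.006 0.2 0 0 0 50" --pt "-0.062 -0.006 0.4 0 0 0 50" --pt "-0.062 -0.006 0.52 0 0 0 50" --pt "-0.062 -0.006 0.58 0 0 0 50" --pt "-0.062 -0.006 0.59 0 0 0 50" --pt "-0.062 -0.006 0.59 0 0 0 50" --pt "-0.062 -0.006 0.59 0 0 0 30"

```text
time: 6.37
tool_pos: [0.525, 0.1133, 0.1695]
ee_rot: [3.14, -0.0, 1.452]
wrist_force: [-0.1, 0.7, -0.4]
width: 0.0458
finger_force: 0.0
```

Request:
servo_tool --pt "0 0 0 0 0 0 20" --pt "0 0 0 0 0 0 18" --pt "0 0 0 0 0 0 17" --pt "0 0 0 0 0 0 17" --pt "0 0 0 0 0 0 16" --pt "0 0 0 0 0 0 16"

```text
time: 6.87
tool_pos: [0.5251, 0.113, 0.1688]
ee_rot: [3.14, -0.0, 1.452]
wrist_force: [2.6, 0.5, -0.2]
width: 0.0161
finger_force: 0.9
```

```bash
cat > st.py <<'E'
from h import *
o=robot.get_obs(); print({k:np.round(o[k],4).tolist() for k in("time","tool_pos","ee_rot","wrist_force","wrist_torque","width","finger_force")})
E
python3 st.py
```

```text
{'time': 6.8667, 'tool_pos': [0.5251, 0.113, 0.1688], 'ee_rot': [3.1397, -0.0001, 1.4518], 'wrist_force': [2.6206, 0.5422, -0.2475], 'wrist_torque': [-0.064, -0.3624, -0.0239], 'width': 0.0161, 'finger_force': 0.9209}
```

Request:
servo_tool --pt "0 0 0 0 0 0 15" --pt "0 0 0 0 0 0 12" --pt "0 0 0 0 0 0 12" --pt "0 0 0 0 0 0 12"

```text
time: 7.2
tool_pos: [0.5251, 0.113, 0.1688]
ee_rot: [3.14, -0.0, 1.452]
wrist_force: [3.2, -0.1, -0.6]
width: 0.0157
finger_force: 30.0
```

```bash
python3 st.py
```

```text
{'time': 7.2, 'tool_pos': [0.5251, 0.113, 0.1688], 'ee_rot': [3.1397, -0.0001, 1.4518], 'wrist_force': [3.1707, -0.1065, -0.5562], 'wrist_torque': [-0.0497, -0.735, -0.0179], 'width': 0.0157, 'finger_force': 29.9999}
```

Request:
servo_tool --pt "0 0 0 0 0 0.03 12" --pt "0 0 0 0 0 0.08 12" --pt "0 0 0 0 0 0.13 12" --pt "0 0 0 0 0 0.18 12" --pt "0 0 0 0 0 0.23 12" --pt "0 0 0 0 0 0.28 12" --pt "0 0 0 0 0 0.32 12" --pt "0 0 0 0 0 0.36 12" --pt "0 0 0 0 0 0.4 12" --pt "0 0 0 0 0 0.4 12"

```text
time: 8.03
tool_pos: [0.5237, 0.1136, 0.1687]
ee_rot: [-3.14, 0.0, 0.823]
wrist_force: [-0.6, 0.8, 2.4]
width: 0.0156
finger_force: 30.0
```

```bash
python3 st.py
```

```text
{'time': 8.0333, 'tool_pos': [0.5237, 0.1136, 0.1687], 'ee_rot': [-3.14, 0.0003, 0.823], 'wrist_force': [-0.6379, 0.7659, 2.3849], 'wrist_torque': [0.2026, 0.0327, -0.0476], 'width': 0.0156, 'finger_force': 30.002}
```

Request:
servo_tool --pt "0 0 0 0 0 0.04 12" --pt "0 0 0 0 0 0.08 12" --pt "0 0 0 0 0 0.12 12" --pt "0 0 0 0 0 0.15 12" --pt "0 0 0 0 0 0.175 12" --pt "0 0 0 0 0 0.19 12" --pt "0 0 0 0 0 0.195 12"

```text
time: 8.62
tool_pos: [0.5233, 0.1142, 0.1685]
ee_rot: [-3.139, 0.001, 0.519]
wrist_force: [-4.0, 3.2, 4.1]
width: 0.0157
finger_force: 30.0
```

```bash
python3 st.py
```

```text
{'time': 8.6167, 'tool_pos': [0.5233, 0.1142, 0.1685], 'ee_rot': [-3.1387, 0.0011, 0.5187], 'wrist_force': [-3.969, 3.1692, 4.093], 'wrist_torque': [0.7627, 0.5112, 0.0545], 'width': 0.0157, 'finger_force': 30.0043}
```

```bash
cat > st.py <<'E'
from h import *
o=robot.get_obs(); print("t",round(o["time"],2),"turn",round(1.4518-o["ee_rot"][2],4),"F",np.round(o["wrist_force"],1),"T",np.round(o["wrist_torque"],3),"j6",np.round(o["joint_torque"][5],3),"w",round(o["width"],4))
E
python3 st.py
```

```text
t 8.62 turn 0.9331 F [-4.   3.2  4.1] T [0.763 0.511 0.055] j6 0.103 w 0.0157
```

Request:
servo_tool --pt "0 0 0 0 0 0.01 12" --pt "0 0 0 0 0 0.02 12" --pt "0 0 0 0 0 0.02 12"

```text
time: 8.87
tool_pos: [0.5233, 0.1143, 0.1683]
ee_rot: [-3.138, 0.001, 0.487]
wrist_force: [-3.3, 4.5, 1.4]
width: 0.016
finger_force: 30.0
```

```bash
python3 st.py
```

```text
t 8.87 turn 0.9647 F [-3.3  4.5  1.4] T [0.796 0.573 0.034] j6 0.122 w 0.016
```

Request:
servo_tool --pt "0 0 0 0 0 0.01 12" --pt "0 0 0 0 0 0.02 12" --pt "0 0 0 0 0 0.02 12"

```text
time: 9.12
tool_pos: [0.5232, 0.1143, 0.1682]
ee_rot: [-3.138, 0.001, 0.456]
wrist_force: [-3.6, 4.2, 2.9]
width: 0.0157
finger_force: 30.0
```

```bash
python3 st.py
```

```text
t 9.12 turn 0.9961 F [-3.6  4.2  2.9] T [0.938 0.578 0.031] j6 0.122 w 0.0157
```

Request:
servo_tool --pt "0 0 0 0 0 0.01 12" --pt "0 0 0 0 0 0.02 12" --pt "0 0 0 0 0 0.02 12"

```text
time: 9.37
tool_pos: [0.5232, 0.1144, 0.1682]
ee_rot: [-3.138, 0.002, 0.424]
wrist_force: [-3.5, 4.5, 3.2]
width: 0.0158
finger_force: 30.0
```

```bash
python3 st.py
```

```text
t 9.37 turn 1.0275 F [-3.5  4.5  3.2] T [0.872 0.625 0.034] j6 0.122 w 0.0158
```

Request:
servo_tool --pt "0 0 0 0 0 0.01 12" --pt "0 0 0 0 0 0.02 12" --pt "0 0 0 0 0 0.02 12"

```text
time: 9.62
tool_pos: [0.5232, 0.1145, 0.1682]
ee_rot: [-3.138, 0.002, 0.393]
wrist_force: [-3.5, 5.8, 3.3]
width: 0.0155
finger_force: 30.0
```

```bash
python3 st.py
```

```text
t 9.62 turn 1.0588 F [-3.5  5.8  3.3] T [0.89  0.692 0.01 ] j6 0.123 w 0.0155
```

Request:
servo_tool --pt "0 -0.01 0 0 0 0.01 12" --pt "0 -0.01 0 0 0 0.02 12" --pt "0 -0.01 0 0 0 0.02 12"

```text
time: 9.87
tool_pos: [0.5231, 0.1146, 0.1682]
ee_rot: [-3.14, 0.002, 0.36]
wrist_force: [-3.3, 4.7, 2.7]
width: 0.0162
finger_force: 30.0
```

```bash
python3 st.py
```

```text
t 9.87 turn 1.0916 F [-3.3  4.7  2.7] T [0.722 0.703 0.011] j6 0.122 w 0.0162
```

Request:
servo_tool --pt "0 0 0 0 0 0.01 12" --pt "0 0 0 0 0 0.02 12" --pt "0 0 0 0 0 0.02 12"

```text
time: 10.12
tool_pos: [0.5231, 0.1147, 0.1682]
ee_rot: [-3.14, 0.002, 0.329]
wrist_force: [-3.4, 4.0, 2.6]
width: 0.0157
finger_force: 30.0
```

```bash
python3 st.py
```

```text
t 10.12 turn 1.1231 F [-3.4  4.   2.6] T [0.832 0.673 0.008] j6 0.121 w 0.0157
```

Request:
servo_tool --pt "0 0 0 0 0 0.01 12" --pt "0 0 0 0 0 0.02 12" --pt "0 0 0 0 0 0.02 12"

```text
time: 10.37
tool_pos: [0.5231, 0.1147, 0.1682]
ee_rot: [-3.14, 0.002, 0.297]
wrist_force: [-3.1, 4.7, 2.2]
width: 0.016
finger_force: 30.0
```

```bash
python3 st.py
```

```text
t 10.37 turn 1.1545 F [-3.1  4.7  2.2] T [0.796 0.722 0.079] j6 0.121 w 0.016
```

Request:
servo_tool --pt "0 0 0 0 0 0.01 12" --pt "0 0 0 0 0 0.02 12" --pt "0 0 0 0 0 0.02 12"

```text
time: 10.62
tool_pos: [0.5231, 0.1148, 0.1682]
ee_rot: [-3.14, 0.002, 0.267]
wrist_force: [-3.3, 4.3, 2.7]
width: 0.0158
finger_force: 30.1
```

```bash
python3 st.py
```

```text
t 10.62 turn 1.1851 F [-3.3  4.3  2.7] T [0.852 0.747 0.243] j6 0.37 w 0.0158
```

The stop is felt: wrist torque jumped from about 0.08 to 0.24 N·m at a 1.185 rad turn. I release and lift.

Request:
servo_tool --pt "0 0 0 0 0 0 18" --pt "0 0 0 0 0 0 40" --pt "0 0 0 0 0 0 40" --pt "0 0 0 0 0 0 40" --pt "0 0 -0.1 0 0 0 40" --pt "0 0 -0.3 0 0 0 40" --pt "0 0 -0.55 0 0 0 40" --pt "0 0 -0.7 0 0 0 40" --pt "0 0 -0.7 0 0 0 40"

```text
time: 11.37
tool_pos: [0.5262, 0.114, 0.2435]
ee_rot: [3.14, -0.009, 0.266]
wrist_force: [0.3, -0.5, 0.3]
width: 0.0399
finger_force: 0.0
```

```bash
python3 go.py .6107 .0831 .144 1.454;python3 st.py
```

```text
t 11.3667 pos [0.5262 0.114  0.2435] [ 3.14  -0.009  0.266] shift [0.726 0.518 1.003] turn [ 0.004 -0.004 -0.757]
t 11.37 turn 1.1862 F [ 0.3 -0.5  0.3] T [ 0.04   0.016 -0.022] j6 -0.001 w 0.0399
```

Request:
servo_tool --pt "0.24 0.17 0 0 0 -0.07 40" --pt "0.5 0.35 0 0 0 -0.14 40" --pt "0.726 0.518 0 0 0 -0.21 40" --pt "0.726 0.518 0.1 0 0 -0.28 40" --pt "0.726 0.518 0.1 0 0 -0.35 40" --pt "0.726 0.518 0.1 0 0 -0.42 40" --pt "0.726 0.518 0.1 0 0 -0.49 40" --pt "0.726 0.518 0.1 0 0 -0.56 40" --pt "0.726 0.518 0.1 0 0 -0.63 40" --pt "0.726 0.518 0.1 0 0 -0.7 40" --pt "0.726 0.518 0.1 0 0 -0.755 40" --pt "0.726 0.518 0.1 0 0 -0.755 40"

```text
time: 12.37
tool_pos: [0.6074, 0.0829, 0.2272]
ee_rot: [-3.14, 0.001, 1.453]
wrist_force: [-0.3, 0.4, 0.4]
width: 0.0397
finger_force: 0.0
```

Request:
servo_tool --pt "0 0 0 0 0 0 40" --pt "0 0 0 0 0 0 40"

```text
time: 12.53
tool_pos: [0.6075, 0.083, 0.2278]
ee_rot: [-3.141, 0.0, 1.45]
wrist_force: [0.0, 0.6, -0.0]
width: 0.0399
finger_force: 0.0
```

```bash
python3 go.py .6107 .0831 .144 1.454
python3 - <<'E'
from h import *
a=snap("scene","s3")
cv2.imwrite("pics/c4.png",cv2.resize(a[130:270,230:400],(680,560),interpolation=3)[:,:,::-1])
E
```

```text
t 12.5333 pos [0.6075 0.083  0.2278] [-3.141  0.     1.45 ] shift [0.005 0.032 0.838] turn [-0.001  0.    -0.003]
```

View pics/c4.png

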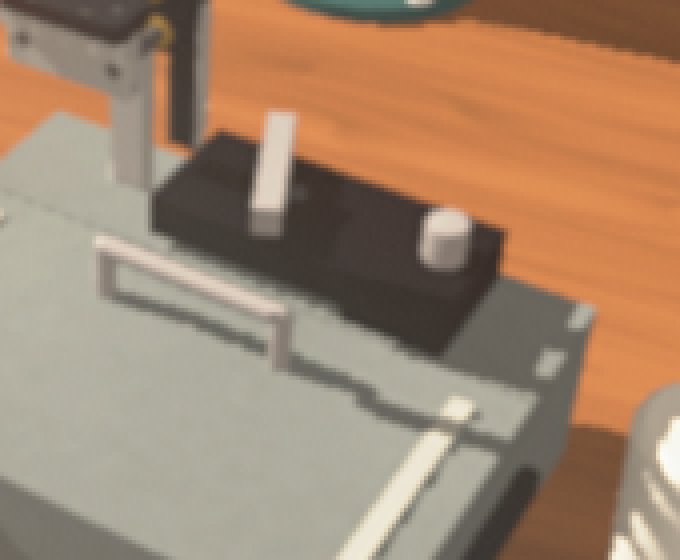

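The crop shows the T-bar turned across the housing at (270,170), with the open jaws above and in front of the pull (bar from (97,240) to (290,312)). I descend and close lightly.

Request:
servo_tool --pt "0.005 0.032 0.1 0 0 0 40" --pt "0.005 0.032 0.35 0 0 0 40" --pt "0.005 0.032 0.55 0 0 0 40" --pt "0.005 0.032 0.7 0 0 0 40" --pt "0.005 0.032 0.8 0 0 0 40" --pt "0.005 0.032 0.84 0 0 0 40" --pt "0.005 0.032 0.84 0 0 0 40" --pt "0.005 0.032 0.84 0 0 0 24" --pt "0.005 0.032 0.84 0 0 0 16" --pt "0.005 0.032 0.84 0 0 0 13" --pt "0.005 0.032 0.84 0 0 0 12" --pt "0.005 0.032 0.84 0 0 0 12"

```text
time: 13.58
tool_pos: [0.6113, 0.0833, 0.1453]
ee_rot: [3.14, -0.0, 1.452]
wrist_force: [-0.7, 0.4, 0.6]
width: 0.0131
finger_force: 0.0
```

```bash
python3 go.py .6107 .0831 .144 1.454;python3 st.py
```

```text
t 13.5833 pos [0.6113 0.0833 0.1453] [ 3.14  -0.     1.452] shift [-0.002 -0.006  0.013] turn [ 0.001 -0.    -0.001]
t 13.58 turn -0.0001 F [-0.7  0.4  0.6] T [-0.061 -0.084  0.015] j6 0.001 w 0.0131
```

Request:
servo_tool --pt "0 0 0 0 0 0 10" --pt "0 0 0 0 0 0 8" --pt "0 0 0 0 0 0 8" --pt "0 0 0 0 0 0 8" --pt "0 0.01 -0.029 0.0127 0 0 8" --pt "0 0.02 -0.058 0.0255 0 0 8" --pt "0 0.03 -0.087 0.038 0 0 8" --pt "0 0.041 -0.115 0.051 0 0 8" --pt "0 0.041 -0.115 0.051 0 0 8"

```text
time: 14.33
tool_pos: [0.6148, 0.0828, 0.1554]
ee_rot: [-3.059, -0.0, 1.452]
wrist_force: [-1.6, 0.3, 1.4]
width: 0.0112
finger_force: 30.0
```

```bash
python3 st.py
```

```text
t 14.33 turn -0.0001 F [-1.6  0.3  1.4] T [0.091 0.098 0.009] j6 -0.023 w 0.0112
```

Request:
servo_tool --pt "0 0.01 -0.029 0.013 0 0 8" --pt "0 0.02 -0.058 0.0255 0 0 8" --pt "0 0.041 -0.115 0.051 0 0 8" --pt "0 0.066 -0.172 0.076 0 0 8" --pt "0 0.092 -0.227 0.102 0 0 8" --pt "0 0.121 -0.281 0.127 0 0 8" --pt "0 0.14 -0.316 0.144 0 0 8" --pt "0 0.153 -0.336 0.154 0 0 8" --pt "0 0.153 -0.336 0.154 0 0 8" --pt "0 0.153 -0.336 0.154 0 0 8"

```text
time: 15.17
tool_pos: [0.6322, 0.0807, 0.1881]
ee_rot: [-2.818, 0.0, 1.452]
wrist_force: [-4.1, -0.2, 1.1]
width: 0.0113
finger_force: 30.0
```

```bash
python3 st.py
python3 - <<'E'
from h import *
p=np.load('pose.npy');o=robot.get_obs();from scipy.spatial.transform import Rotation as Ro
g=np.array(o["tool_pos"])-Ro.from_euler('xyz',o["ee_rot"]).apply([0,0,.002])
dx=(g[:2]-p[:2])@[np.cos(p[2]),np.sin(p[2])]-.235; dz=g[2]-.1
a=np.arctan2(dz,-dx)-np.arctan2(.046,.146); print(np.hypot(dx,dz),np.hypot(.146,.046),"theta",a,"front rise mm",191*np.sin(a)+12*np.cos(a)-12)
a=snap("scene","s4")
cv2.imwrite("pics/c5.png",cv2.resize(a[110:290,170:420],(750,540),interpolation=3)[:,:,::-1])
E
```

```text
t 15.17 turn -0.0004 F [-4.1 -0.2  1.1] T [ 0.024  0.475 -0.077] j6 -0.03 w 0.0113
0.15298045759792625 0.15307514494521962 theta 0.323426370323903 front rise mm 60.08089802409812
```

View pics/c5.png

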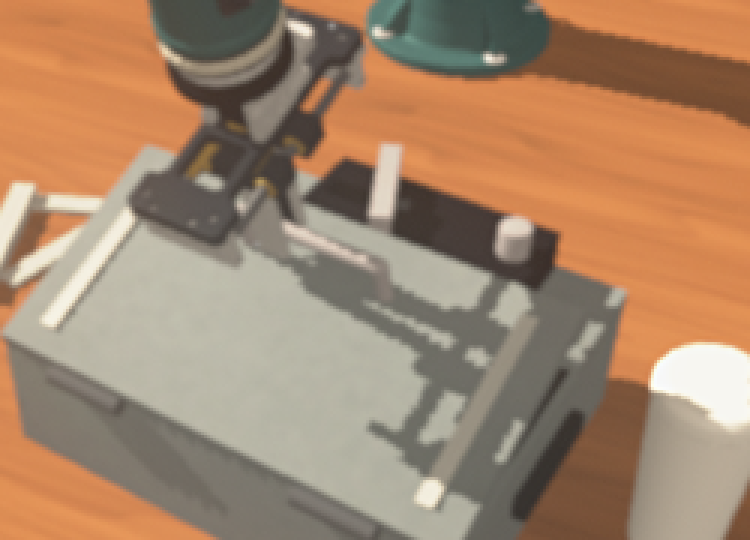

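The lid is raised, with the jaws on the pull and the front edge about 60 mm up. I release and withdraw along the tool axis.

Request:
servo_tool --pt "0 0 0 0 0 0 14" --pt "0 0 0 0 0 0 30" --pt "0 0 0 0 0 0 40" --pt "0 0 0 0 0 0 40" --pt "0 0 0 0 0 0 40" --pt "0 0 -0.1 0 0 0 40" --pt "0 0 -0.3 0 0 0 40" --pt "0 0 -0.6 0 0 0 40" --pt "0 0 -0.9 0 0 0 40" --pt "0 0 -0.9 0 0 0 40"

```text
time: 16.05
tool_pos: [0.6634, 0.0769, 0.28]
ee_rot: [-2.832, -0.001, 1.451]
wrist_force: [-0.1, -0.4, 1.6]
width: 0.0401
finger_force: 0.0
```

```bash
python3 st.py
python3 - <<'E'
from h import *
a=snap("scene","s5")
cv2.imwrite("pics/c6.png",cv2.resize(a[110:290,170:420],(750,540),interpolation=3)[:,:,::-1])
p=np.load('pose.npy');c,s=np.cos(p[2]),np.sin(p[2])
for th in(.24,.28,.32,.36):
  print(th,[(((proj("scene",np.array([p[0]+c*X-s*Y,p[1]+s*X+c*Y,.1+.012*np.cos(th)+.191*np.sin(th)]))[0])-[170,110])*3).round().tolist() for Y in(.17,-.17) for X in[.235-.191*np.cos(th)+.012*np.sin(th)]],
   [(((proj("scene",np.array([p[0]+c*X-s*Y,p[1]+s*X+c*Y,.1+.046*np.cos(th)+.146*np.sin(th)]))[0])-[170,110])*3).round().tolist() for Y in(.055,-.055) for X in[.235-.146*np.cos(th)+.046*np.sin(th)]])
E
```

```text
t 16.05 turn 0.0003 F [-0.1 -0.4  1.6] T [-0.083 -0.266  0.046] j6 -0.003 w 0.0401
0.24 [[567.0, 312.0], [158.0, 157.0]] [[379.0, 270.0], [243.0, 217.0]]
0.28 [[567.0, 306.0], [155.0, 151.0]] [[377.0, 267.0], [240.0, 213.0]]
0.32 [[567.0, 300.0], [152.0, 145.0]] [[375.0, 264.0], [237.0, 210.0]]
0.36 [[567.0, 295.0], [150.0, 140.0]] [[373.0, 261.0], [234.0, 207.0]]
```

View pics/c6.png

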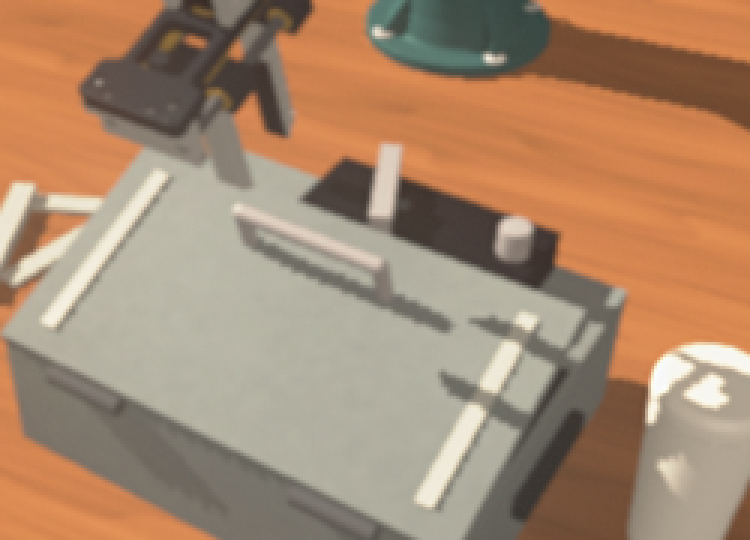

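The lid stays open at about 0.32 rad with nothing touching it: the pull shows from (237,210) to (386,265), against a predicted left end of (237,210) at 0.32 rad. The bystanders in view are undisturbed.

```bash
python3 -c "
from bench import robot
print(robot.close_job())"
```

```text
the job is handed in; nothing more can be done
None
```

The case is open and the job is handed in: button pressed gently until the handle popped out, handle turned clockwise to its stop at about 1.19 rad (about 0.24 N·m there), and lid left standing free with its front edge about 60 mm up, at about 16 s on the robot's clock.

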